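# Gauge a bore of a fixed-angle centrifuge rotor

## Task

Take the telescoping gauge from its forked stand and push it gently, in line with the slanting bore, into the rotor bore nearest the back wall, until the spring plungers bear on the wall about half way down. Lock the gauge there by turning the knurled knob at its top clockwise, draw it out with the plungers still held at the size of the bore, and hang it back upright by its collar in the fork of its stand. Leave the beaker, the tissue booklet and the petri dish standing by them where they are.

Things in the scene. Friction and masses are not known exactly. Their poses are not given: they have to be found in the camera images.
- gauge: plain steel telescoping bore gauge, T-shaped, 160 mm long, loose, 0.2 kg. Origin mid-head on the plunger axis, z up the handle, x along the plungers. Head: 15 mm tube, 38 mm along x. Handle 10 mm thick from z 15 to 124 mm. Collar 26 mm diameter, underside at z 92, top at 100 mm, by which it hangs in the fork. Lock knob at the top. Starts loose, plungers fully out
- gauge_knob (a point): middle of the knurled lock knob (24 mm diameter, z 124 to 152 mm of the gauge), a good place to hold the gauge; axes as the gauge. Turned clockwise from above against the handle it clamps the plungers: 5 to 20 degrees free (drag 0.02 N m), then springily tighter; 75 to 85 degrees from the start is enough, end stop at about 130; stays where left
- tip_a (a point): outermost point of the round-ended 10 mm plunger on the gauge's +x side. Each plunger is sprung outward with 3 to 5 N until locked; 53 mm over both tips when free, 41 mm when fully pushed in
- tip_b (a point): the same on the -x side; the distance tip_a to tip_b is the size the gauge shows. In the bore, the friction of the tips on the wall keeps the gauge from turning along while the knob is turned
- rotor: aluminium fixed-angle centrifuge rotor, 234 mm diameter, 117 mm high, fixed on a low black rubber ring; origin mid-underside on the bench. Four 50 mm bores, 90 degrees apart, open in its dished top and lean 30 degrees from vertical, mouth nearer the rotor's axis, bottom farther out. The one on the rotor's +x side, always nearest the back wall, is to be gauged
- bore_mouth (a point): middle of the mouth of the bore nearest the back wall, 50 mm from the rotor's axis, 98 mm over the bench; z points up out of the bore along its axis, 30 degrees from vertical, toward the rotor's axis. Flared: 62 mm diameter here, 50 mm from 12 mm down; the flare presses the plungers in (10 to 20 N). Bottom 74 mm down. A screw head in the rotor's middle ends 7 mm lower than here
- gauge_stand: gauge stand, fixed: grey base plate 100 x 76 x 10 mm, post at its +x end, aluminium fork on top, open toward its -x side. Origin on the bench straight below the fork's seat
- fork_seat (a point): middle of the fork's slot on top of the tines, 137 mm over the bench, where the centre of the collar's underside belongs; axes as the stand. Slot 16 mm wide, along x, closed end at x = +9 mm; tines 9 mm wide, ending at x = -22 mm in upturned lips 3 mm high: pass the collar over them, then lower it. Post and block at x = +26 to +60 mm, no higher than the tines
- beaker: small glass beaker, 44 mm diameter, 55 mm high, loose, behind the stand; origin at the middle of its underside
- tissue: flat booklet of lens tissue, 58 x 85 x 12 mm, loose, in front of the stand; origin at the middle of its underside
- dish: lidded petri dish, 62 mm diameter, 16 mm high, loose, behind the rotor; origin at the middle of its underside
Not all that is in view belongs to the job. Several things have the shape of the gauge; the one meant has the colours described above.

How it is judged:
By the outcome, as a careful person would: the job done as asked, in the order asked, and still so for the second after the job is handed in, with the robot touching nothing.
It also fails if it takes over 59 s, if anything falls off the work surface, if the arm or the gripper's body presses on something with over 40 N, if the wrist force passes 120 N, or if a joint passes its speed limit or range.

## Robot

A 6-joint arm with a two-finger parallel gripper is mounted at the origin on a cart in front of the work surface, level with it; the furniture and walls round the work are solid. World frame = base frame: x ahead of the robot, y to its left, z up, the work surface at z = 0. Lengths are in mm, angles in rad, forces in N, time in s.
With the tool pointing down it reaches from about 300 to 775 mm from the base axis. Payload 14.6 kg.
Tool frame: the origin (TCP) lies at the centre of the arm's flange, where the gripper is bolted on; the fingertips stand 199 mm ahead of it and the grasp point (between the pads) lies 180 mm ahead of it; z points along the fingers, y is the line along which they close (so a half turn about z gives the same grasp; the last joint's range is limited). The gripper opens to 94 mm and grips with 3 to 60 N. Pads are 16 mm wide; open, the fingers measure 119 mm over their backs; the gripper's body (75 mm by 177 mm) begins 78 mm behind the grasp point.
Start: joints at [1.143, 0.3, 1.521, -0, 1.321, -0.067], TCP at [194.16, 514.58, 404.646] pointing down, gripper open.
Joint ranges: [-3.03, 3.03], [-0.79, 2.21], [0.23, 2.52], [-1.04, 4.18], [0, 3.07], [-2.55, 2.55]. Speed limits (rad/s): [2.22, 2.22, 2.57, 3.14, 3.14, 3.14].

## Interface

Orientations are given as [roll, pitch, yaw] about the fixed x, y, z axes, in that order (R = Rz(yaw) Ry(pitch) Rx(roll)).
In Python, from cell import manip, optics, workorder gives the robot as it stands.
- The arm moves only by the tool step_arm, never from a script. Its argument "increments" is a list that holds one entry, the list of rows, each a list of 7 numbers: the turn, a rotation vector about the tool's x, y, z as a fraction of full scale, then the shift along the tool's x, y, z as a fraction of full scale, then the closure, from -1 (fully open) to 1 (shut). In form: [[[wx, wy, wz, tx, ty, tz, fingers], ...]]. A call has 1 to 5 rows; each row shifts and turns the commanded pose from where the row before left it, along the tool's axes as they then stand; what a row does not reach is not made up. Full scale, the value 1, is 40 mm for a shift and 45 degrees for a turn. A row lasts 1/10 s, in which the tool goes at most 50 mm and 8.59 degrees, less where a joint would pass 70% of its speed; a pose out of reach is approached as far as the arm can. A call with a number of a shift or a turn outside -1 to 1 is refused whole. A call with a gripper value outside its range is refused whole. The fingers move at their own pace and stop on an object; "newtons" is the grip in N (left out, the last holds). Time passes only in rows, so rows that do not move let the fingers close. It gives the time, the measured TCP pose, the force, the opening and the grip force at its end, in the units of the state.
- manip.read_state(): the state, without advancing time (a new reading comes with each control period).
- optics.camera(name): name is "side" or "top" or "wrist"; returns a dict with "frame" (400x640x3 uint8, red, green, blue), "range_z" (400x640 float32, mm along the optical axis (not along the pixel's ray), 0 where there is no reading), "mtx" (3x3 intrinsics, pixels), "cam_to_world" (4x4, takes a point from camera to world coordinates). Camera axes: x right, y down, z forward; pixel columns grow to the right and rows downward; lengths in mm; the calibration is good to about 2 mm. A picture is of the moment at which its call begins.
- workorder.sign_off(): hands the job in; it is judged then, once.
The state is a dict: "clock": time; "joints": joint angles; "qd": joint speeds; "effort": joint torques, N m; "eef_pos": TCP position; "eef_rot": TCP orientation; "wrist_force": force on the tool from outside, world axes, zero at the start; "moment": the same for the moment, N m; "finger_gap": finger opening in mm; "finger_force": force on a finger pad.
Only numpy, scipy, OpenCV 4.12 (cv2) and the standard library are available. Lean on these libraries where they do the work, as an engineer would, in place of code of your own. Each camera call takes 0.05 s, during which the arm holds its last target. There are 200 camera calls.

## Working session

There is one attempt and no reset: what is moved stays moved. The work goes in short steps, Python scripts to look and compute and a tool call to move; the robot and the scene stay as the last step left them, time stands still between calls to the robot, and variables do not carry over. Pictures are saved under pics/ and viewed, at most 11 in all, crops included, and the job is handed in when it is done.

Besides the shell and the picture viewer there is one more tool, called after ">>>" by a JSON object that holds its "fn" and its "kwargs", one argument or row to a line. step_arm: Moves the arm, as the interface text tells. Its arguments: {"type":"object","properties":{"increments":{"type":"array","items":{"type":"array","items":{"type":"array","items":{"type":"number"}}}},"newtons":{"type":"number"}},"required":["increments"]}

```bash
mkdir -p pics; ls
python3 - <<'E'
from cell import manip, optics, workorder
import cv2, numpy as np, pickle
d={}
for n in ("side","top"):
    c=optics.camera(n); d[n]=c; cv2.imwrite(f"pics/{n}0.png",c["frame"][:,:,::-1]); print(n,c["mtx"].tolist(),c["cam_to_world"].round(3).tolist())
pickle.dump(d,open("c0.pkl","wb"))
print(manip.read_state())
E
```

```text
pics
side [[369.57058514538977, 0.0, 326.7965052547164], [0.0, 369.57058514538977, 195.6886950556816], [0.0, 0.0, 1.0]] [[0.827, -0.323, 0.46, 45.449], [-0.562, -0.469, 0.681, -643.615], [-0.004, -0.822, -0.57, 693.982], [0.0, 0.0, 0.0, 1.0]]
top [[424.91184156101986, 0.0, 319.04309584629357], [0.0, 424.91184156101986, 200.00777852302267], [0.0, 0.0, 1.0]] [[0.008, -0.991, 0.13, 410.407], [-1.0, -0.009, -0.009, 44.686], [0.011, -0.13, -0.991, 1068.289], [0.0, 0.0, 0.0, 1.0]]
{'clock': 0.1, 'joints': array([ 1.14339518e+00,  3.00424191e-01,  1.52147716e+00, -4.50472621e-05,
        1.32072185e+00, -6.66322799e-02]), 'qd': array([ 7.23707903e-04, -2.15928653e-03, -1.17399670e-03,  9.38854151e-05,
        1.02751809e-03,  2.33699961e-04]), 'effort': array([ 1.89917249e-03, -5.32652020e+01, -3.53277612e+01,  7.10565923e-02,
        2.35790637e-02, -5.79589505e-05]), 'eef_pos': array([194.16051498, 514.56749826, 404.15592038]), 'eef_rot': array([-3.14056149e+00, -2.50791580e-05,  2.78083495e+00]), 'wrist_force': array([-0.77761745, -0.34262658,  0.27617982]), 'moment': array([-0.02422601, -0.0396248 ,  0.06458488]), 'finger_force': 0.0, 'finger_gap': 94.39721875399431}
```

View pics/side0.png

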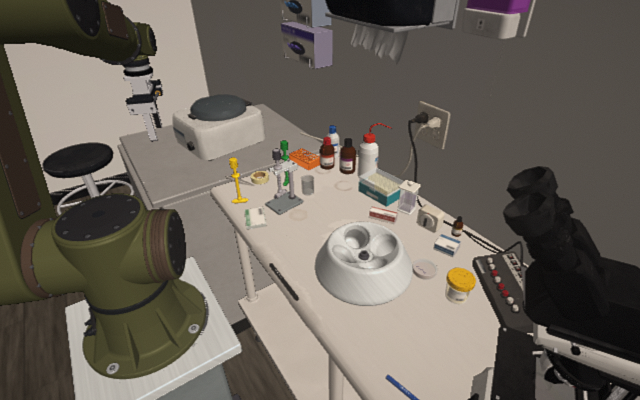

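View pics/top0.png

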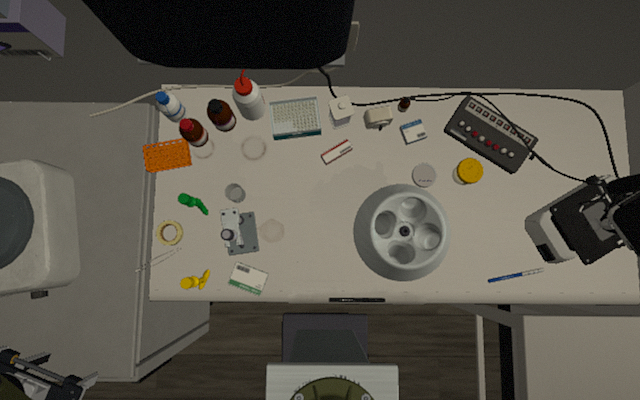

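The side view shows three gauge-shaped things:
- yellow, at side (237,180) / top (195,280)
- green, at side (284,152) / top (193,203)
- plain steel, hanging in the grey stand's fork, at side (279,170) / top (229,235)

I choose the steel one. The rotor is at top (403,232), and I'll check the choice in one close crop.

Run:
```python
import cv2, numpy as np, pickle
d=pickle.load(open("c0.pkl","rb"))
a=cv2.resize(d["side"]["frame"][130:230,220:330,::-1],None,fx=5,fy=5,interpolation=cv2.INTER_CUBIC)[:500]
b=cv2.resize(d["top"]["frame"][195:265,205:270,::-1],None,fx=4,fy=4,interpolation=cv2.INTER_CUBIC)
im=np.zeros((500,800,3),np.uint8); im[:,:540]=a[:,:540]; im[:280,540:800]=b
cv2.imwrite("pics/crop1.png",im)
```

```text
(no output)
```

View pics/crop1.png

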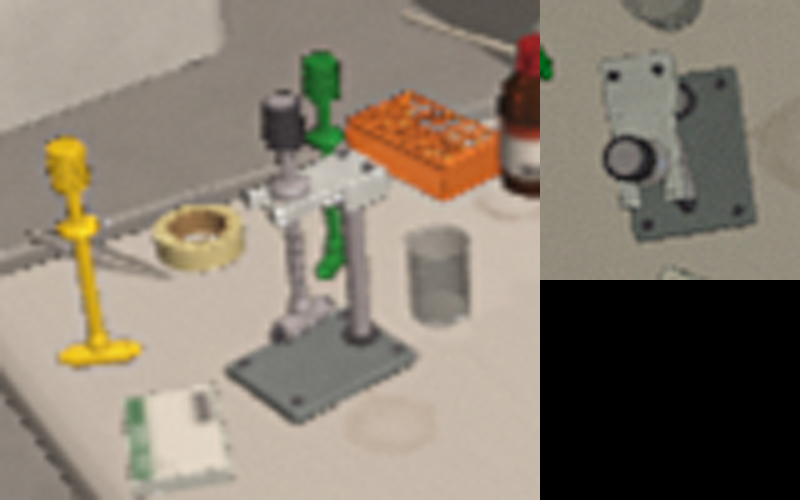

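The crop confirms it: the steel gauge with the dark knob hangs by its collar in the aluminium fork. Its knob is at side (279,153) / top (228,234). Next I'll measure stand, gauge and rotor.

```bash
cat > h.py <<'E'
import cv2, numpy as np
from scipy.optimize import least_squares
def cloud(c):
    v,u=np.mgrid[:400,:640]; z=c["range_z"]; K=c["mtx"]; T=c["cam_to_world"]
    p=np.stack([(u-K[0,2])*z/K[0,0],(v-K[1,2])*z/K[1,1],z],-1)@T[:3,:3].T+T[:3,3]; p[z==0]=np.nan
    return p
def ray(c,u,v,h):
    K=c["mtx"];T=c["cam_to_world"]; d=T[:3,:3]@np.linalg.solve(K,[u,v,1.]); o=T[:3,3]
    return o+d*(h-o[2])/d[2]
def proj(c,p):
    T=c["cam_to_world"]; q=T[:3,:3].T@(np.asarray(p,float)-T[:3,3]); r=c["mtx"]@q; return r[:2]/r[2]
def circ(p):
    f=least_squares(lambda a:np.hypot(p[:,0]-a[0],p[:,1]-a[1])-a[2],[*p.mean(0),30],loss="soft_l1"); return f.x
E
python3 - <<'E'
from h import *; import pickle
d=pickle.load(open("c0.pkl","rb"))
c=d["top"];P=cloud(c)
print("bench",np.nanmedian(P[270:290,300:340,2]))
print("knob ray top",ray(c,228.2,234.5,197)); 
k=P[228:241,222:236]; m=k[...,2]>185; print("knob cloud",m.sum(),np.nanmean(k[m],0),k[m][:,2].max())
# base plate: z 6..14 near
s=P[205:258,215:262].reshape(-1,3); m=(s[:,2]>6)&(s[:,2]<14); print("plate",cv2.minAreaRect(s[m][:,:2].astype(np.float32)))
m=(s[:,2]>125)&(s[:,2]<145); print("fork",cv2.minAreaRect(s[m][:,:2].astype(np.float32)))
r=P[175:290,345:460].reshape(-1,3)
m=r[:,2]>108; print("rim",m.sum(),circ(r[m][:,:2]),np.nanmax(r[:,2]))
for a,(u,v) in {"green":(187,200),"yellow":(190,283)}.items(): print(a,np.nanmax(P[v-12:v+13,u-10:u+20,2]))
cw=d["side"];Q=cloud(cw); r=Q[215:310,310:420].reshape(-1,3); m=r[:,2]>108; print("rim side",m.sum(),circ(r[m][:,:2]))
k=Q[145:160,270:288]; m=k[...,2]>165; print("knob side",m.sum(),np.nanmean(k[m],0))
from cell import optics
w=optics.camera("wrist"); pickle.dump(w,open("w0.pkl","wb")); cv2.imwrite("pics/w0.png",w["frame"][:,:,::-1]); print(w["mtx"].tolist(),w["cam_to_world"].round(3).tolist())
E
```

```text
bench -0.9980786192537607
knob ray top [452.14768636 221.2597469  197.        ]
knob cloud 114 [452.04233916 224.20603214 195.44311699] 199.73920857067355
plate ((463.8071594238281, 226.80783081054688), (99.18101501464844, 75.76992797851562), 8.742327690124512)
fork ((471.0346984863281, 228.9514923095703), (81.86659240722656, 39.08592987060547), 8.478412628173828)
rim 1958 [ 468.38209258 -163.09647613   80.00465131] 120.29813803150512
green 162.1015374045695
yellow 162.04368801262353
rim side 1548 [ 467.72279522 -169.09361235   80.30793208]
knob side 93 [452.71361824 219.32581992 187.10724485]
[[351.08623347851966, 0.0, 317.46459518735037], [0.0, 351.08623347851966, 193.11027649576266], [0.0, 0.0, 1.0]] [[0.353, 0.902, 0.248, 122.177], [0.936, -0.34, -0.095, 542.481], [-0.001, 0.265, -0.964, 384.658], [0.0, 0.0, 0.0, 1.0]]
```

View pics/w0.png

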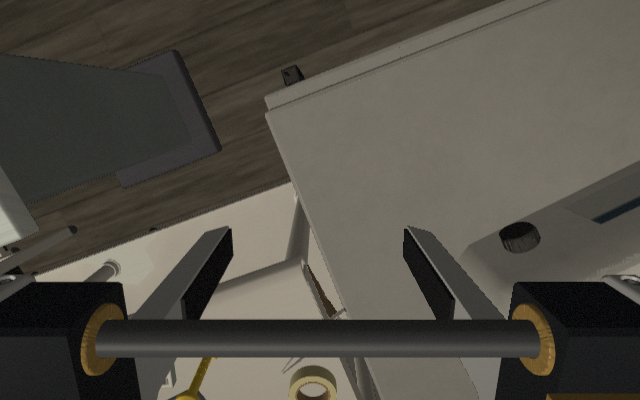

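```bash
cat >> h.py <<'E'
from scipy.spatial.transform import Rotation as R
def rows(p0,r0,p1,r1,n):
    """n rows from pose 0 to pose 1 (r: Rotation), straight and even; rounded"""
    dv=(r0.inv()*r1).as_rotvec(); out=[]
    for i in range(n):
        ri=r0*R.from_rotvec(dv*i/n)
        out.append([*np.round(np.degrees(dv)/n/45,3),*np.round(ri.inv().apply((np.array(p1)-p0)/n)/40,3)])
    return out
def go(p1,r1,n,f):
    from cell import manip
    s=manip.read_state(); r0=R.from_euler("xyz",s["eef_rot"])
    for r in rows(s["eef_pos"],r0,p1,r1,n): print([float(x)+0. for x in r]+[f])
def down(yaw): return R.from_euler("xyz",[np.pi,0,yaw])
E
python3 - <<'E'
from h import *
go([430,225,450],down(2.93),11,-1)
E
```

```text
[0.0, 0.0, -0.017, -0.734, -0.427, -0.104, -1]
[0.0, 0.0, -0.017, -0.728, -0.437, -0.104, -1]
[0.0, 0.0, -0.017, -0.722, -0.446, -0.104, -1]
[0.0, 0.0, -0.017, -0.716, -0.456, -0.104, -1]
[0.0, 0.0, -0.017, -0.71, -0.466, -0.104, -1]
[0.0, 0.0, -0.017, -0.703, -0.475, -0.104, -1]
[0.0, 0.0, -0.017, -0.697, -0.485, -0.104, -1]
[0.0, 0.0, -0.017, -0.69, -0.494, -0.104, -1]
[0.0, 0.0, -0.017, -0.683, -0.503, -0.104, -1]
[0.0, 0.0, -0.017, -0.676, -0.513, -0.104, -1]
[0.0, 0.0, -0.017, -0.669, -0.522, -0.104, -1]
```

>>> {"fn": "step_arm", "kwargs": {
  "increments": [
    [[0,0,-0.017,-0.73,-0.43,-0.1,-1],[0,0,-0.017,-0.73,-0.44,-0.1,-1],[0,0,-0.017,-0.72,-0.45,-0.1,-1],[0,0,-0.017,-0.72,-0.46,-0.1,-1],[0,0,-0.017,-0.71,-0.47,-0.1,-1]]
  ],
  "newtons": 50
}}

```text
clock: 0.65
eef_pos: [301.7, 381.0, 424.7]
eef_rot: [-3.141, -0.0, 2.848]
wrist_force: [0.0, -0.1, 1.3]
finger_gap: 94.2
finger_force: 0.0
```

>>> {"fn": "step_arm", "kwargs": {
  "increments": [
    [[0,0,-0.017,-0.7,-0.48,-0.1,-1],[0,0,-0.017,-0.7,-0.49,-0.1,-1],[0,0,-0.017,-0.69,-0.49,-0.1,-1],[0,0,-0.017,-0.68,-0.5,-0.1,-1],[0,0,-0.017,-0.68,-0.51,-0.1,-1]]
  ]
}}

```text
clock: 1.15
eef_pos: [408.7, 249.2, 444.7]
eef_rot: [-3.141, -0.0, 2.915]
wrist_force: [0.2, 0.4, 0.6]
finger_gap: 93.9
finger_force: 0.0
```

>>> {"fn": "step_arm", "kwargs": {
  "increments": [
    [[0,0,-0.017,-0.67,-0.52,-0.1,-1],[0,0,0,0,0,0,-1],[0,0,0,0,0,0,-1]]
  ]
}}

```text
clock: 1.45
eef_pos: [429.6, 223.9, 448.4]
eef_rot: [-3.141, -0.0, 2.926]
wrist_force: [0.1, -0.7, 0.4]
finger_gap: 94.2
finger_force: 0.0
```

Run:
```python
from h import *; import pickle
from cell import manip,optics
s=manip.read_state(); print(s["clock"],s["eef_pos"],s["eef_rot"],s["joints"])
w=optics.camera("wrist"); pickle.dump(w,open("w1.pkl","wb")); cv2.imwrite("pics/w1.png",w["frame"][:,:,::-1])
```

```text
1.45 [429.62554316 223.87857949 448.40246479] [-3.14143972e+00 -4.86801600e-04  2.92613979e+00] [ 4.04742266e-01  1.19961475e-01  1.63582504e+00  1.61212254e-04
  1.38629117e+00 -9.50630853e-01]
```

View pics/w1.png

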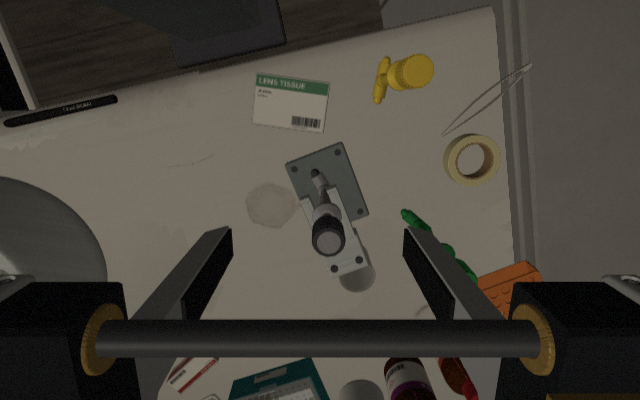

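The wrist view has the knob top at (328,236), the collar at (327,215) and the head near (318,180) over the grey plate. The tissue is at (291,102), the beaker at (358,276), with green on the right and yellow at the top.

Run:
```python
from h import *; import pickle
w=pickle.load(open("w1.pkl","rb")); P=cloud(w)
b=P[130:160,230:260,2]; print("bench",np.nanmedian(P[190:230,380:400,2]),np.nanmedian(P[120:135,340:360,2]))
S=P[140:300,280:380].reshape(-1,3)
def sel(a,b): return S[(S[:,2]>a)&(S[:,2]<b)]
t=sel(192,204); print("knobtop",len(t),np.median(t[:,2]),cv2.minEnclosingCircle(t[:,:2].astype(np.float32)))
t=sel(140,150); print("collar",len(t),cv2.minEnclosingCircle(t[:,:2].astype(np.float32)))
t=sel(130,139.5); print("fork",len(t),np.median(t[:,2]),cv2.minAreaRect(t[:,:2].astype(np.float32)))
t=sel(5,14); print("plate",len(t),np.median(t[:,2]),cv2.minAreaRect(t[:,:2].astype(np.float32)))
t=sel(32,60); m=t[:,:2].mean(0); u,s,v=np.linalg.svd(t[:,:2]-m,full_matrices=False); print("head",len(t),m,v[0],np.ptp((t[:,:2]-m)@v.T,axis=0),t[:,2].min(),t[:,2].max())
cv2.imwrite("pics/w1c.png",cv2.resize(w["frame"][130:290,270:390,::-1],None,fx=3.7,fy=3.7,interpolation=cv2.INTER_CUBIC))
```

```text
bench 0.5687021736490578 0.41501254446987446
knobtop 860 197.58602506383463 ((453.66558837890625, 227.12811279296875), 12.316020965576172)
collar 478 ((468.8481140136719, 229.52255249023438), 39.865753173828125)
fork 1684 137.5513340200452 ((472.49566650390625, 230.02197265625), (82.35090637207031, 38.128421783447266), 9.23727035522461)
plate 3095 10.613742619051607 ((499.434814453125, 234.29449462890625), (168.18719482421875, 75.9612045288086), 9.203824996948242)
head 736 [529.14026212 236.5125151 ] [0.98900804 0.14786174] [158.3080443   42.57431895] 32.052786312903095 59.90799688990984
```

View pics/w1c.png

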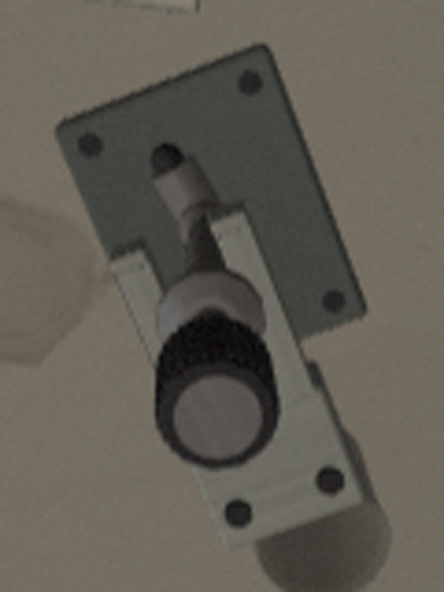

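The crop shows the gauge upright in the fork, with its plungers along the slot (dark tip at crop (167,158)). The knob and the seat agree to within 0.2 mm. Next I'll descend with the fingers half closed.

Run:
```python
from h import *
go([453.6,227.1,363],down(2.926),5,0)
```

```text
[0.0, 0.0, 0.0, -0.116, 0.039, 0.427, 0]
[0.0, 0.0, 0.0, -0.116, 0.039, 0.427, 0]
[0.0, 0.0, 0.0, -0.116, 0.039, 0.427, 0]
[0.0, 0.0, 0.0, -0.116, 0.039, 0.427, 0]
[0.0, 0.0, 0.0, -0.116, 0.039, 0.427, 0]
```

>>> {"fn": "step_arm", "kwargs": {
  "increments": [
    [[0,0,0,-0.29,0.1,0,0],[0,0,0,-0.29,0.1,0,0],[0,0,0,0,0,0,0],[0,0,0,0,0,0.4,0],[0,0,0,0,0,0.4,0]]
  ]
}}

```text
clock: 2.0
eef_pos: [453.6, 227.5, 416.2]
eef_rot: [3.141, 0.0, 2.928]
wrist_force: [0.6, -0.1, -0.0]
finger_gap: 57.5
finger_force: 0.0
```

>>> {"fn": "step_arm", "kwargs": {
  "increments": [
    [[0,0,0,0,0,0.4,0],[0,0,0,0,0,0.4,0],[0,0,0,0,0,0.4,0],[0,0,0,0,0,0.13,0],[0,0,0,0,0,0,0]]
  ]
}}

```text
clock: 2.5
eef_pos: [453.7, 227.3, 363.1]
eef_rot: [-3.141, -0.001, 2.928]
wrist_force: [0.0, 0.4, 0.0]
finger_gap: 47.0
finger_force: 0.0
```

Run:
```python
from h import *
from cell import manip
s=manip.read_state(); print(s["clock"],s["eef_pos"],s["eef_rot"],s["finger_gap"])
```

```text
2.5 [453.70086278 227.33793809 363.08125227] [-3.14099872e+00 -9.06493430e-04  2.92822376e+00] 47.008177309820034
```

>>> {"fn": "step_arm", "kwargs": {
  "increments": [
    [[0,0,0,0,0,0,1],[0,0,0,0,0,0,1],[0,0,0,0,0,0,1],[0,0,0,0,0,0,1],[0,0,0,0,0,0,1]]
  ],
  "newtons": 55
}}

```text
clock: 3.0
eef_pos: [453.9, 227.0, 363.9]
eef_rot: [3.141, 0.001, 2.928]
wrist_force: [-0.4, -1.4, 3.3]
finger_gap: 22.8
finger_force: 55.0
```

>>> {"fn": "step_arm", "kwargs": {
  "increments": [
    [[0,0,0,0,0,0,1],[0,0,0,0,0,-0.1,1],[0,0,0,0,0,-0.1,1],[0,0,0,0,0,-0.1,1],[0,0,0,0,0,0,1]]
  ]
}}

```text
clock: 3.5
eef_pos: [453.9, 227.0, 376.0]
eef_rot: [3.141, 0.001, 2.928]
wrist_force: [1.2, -0.8, -2.3]
finger_gap: 22.8
finger_force: 55.0
```

Run:
```python
from h import *
from cell import manip
s=manip.read_state(); p=s["eef_pos"]; a=np.radians(9.1); print(p,s["wrist_force"],s["finger_force"],s["finger_gap"])
r=R.from_euler("xyz",s["eef_rot"]); print(r.inv().apply([-np.cos(a),-np.sin(a),0]))
```

```text
[453.92712597 227.03154254 375.99206285] [ 1.19588953 -0.79660909 -2.29688777] 54.999157190322876 22.805769603656376
[ 9.31327355e-01 -3.64182463e-01 -7.00959818e-04]
```

>>> {"fn": "step_arm", "kwargs": {
  "increments": [
    [[0,0,0,0.38,-0.15,0,1],[0,0,0,0.56,-0.22,0,1],[0,0,0,0.56,-0.22,0,1],[0,0,0,0.38,-0.15,-0.4,1],[0,0,0,0,0,-0.8,1]]
  ]
}}

```text
clock: 4.0
eef_pos: [372.6, 213.8, 422.5]
eef_rot: [-3.139, -0.003, 2.928]
wrist_force: [0.5, 0.7, -2.4]
finger_gap: 22.7
finger_force: 55.0
```

>>> {"fn": "step_arm", "kwargs": {
  "increments": [
    [[0,0,0,0,0,-0.8,1],[0,0,0,0,0,-0.8,1],[0,0,0,0,0,-0.4,1],[0,0,0,0,0,0,1]]
  ]
}}

```text
clock: 4.4
eef_pos: [373.9, 214.0, 505.3]
eef_rot: [3.139, 0.003, 2.928]
wrist_force: [-0.1, 0.2, -2.7]
finger_gap: 23.1
finger_force: 55.0
```

Run:
```python
from h import *
go([407,-259,500],down(2.11),14,1)
```

```text
[0.0, 0.0, 0.074, -0.237, -0.813, 0.008, 1]
[0.0, 0.0, 0.074, -0.284, -0.798, 0.008, 1]
[0.0, 0.0, 0.074, -0.33, -0.78, 0.009, 1]
[0.0, 0.0, 0.074, -0.375, -0.759, 0.009, 1]
[0.0, 0.0, 0.074, -0.419, -0.736, 0.009, 1]
[0.0, 0.0, 0.074, -0.461, -0.71, 0.009, 1]
[0.0, 0.0, 0.074, -0.502, -0.682, 0.009, 1]
[0.0, 0.0, 0.074, -0.541, -0.652, 0.009, 1]
[0.0, 0.0, 0.074, -0.578, -0.619, 0.009, 1]
[0.0, 0.0, 0.074, -0.613, -0.584, 0.009, 1]
[0.0, 0.0, 0.074, -0.646, -0.547, 0.009, 1]
[0.0, 0.0, 0.074, -0.677, -0.509, 0.009, 1]
[0.0, 0.0, 0.074, -0.705, -0.468, 0.009, 1]
[0.0, 0.0, 0.074, -0.731, -0.426, 0.009, 1]
```

>>> {"fn": "step_arm", "kwargs": {
  "increments": [
    [[0,0,0.074,-0.24,-0.81,0,1],[0,0,0.074,-0.28,-0.8,0,1],[0,0,0.074,-0.33,-0.78,0,1],[0,0,0.074,-0.38,-0.76,0,1],[0,0,0.074,-0.42,-0.74,0,1]]
  ]
}}

```text
clock: 4.9
eef_pos: [386.0, 43.6, 502.1]
eef_rot: [-3.141, -0.001, 2.635]
wrist_force: [0.5, -0.0, -1.9]
finger_gap: 22.5
finger_force: 55.0
```

>>> {"fn": "step_arm", "kwargs": {
  "increments": [
    [[0,0,0.074,-0.46,-0.71,0,1],[0,0,0.074,-0.5,-0.68,0,1],[0,0,0.074,-0.54,-0.65,0,1],[0,0,0.074,-0.58,-0.62,0,1],[0,0,0.074,-0.61,-0.58,0,1]]
  ]
}}

```text
clock: 5.4
eef_pos: [398.1, -125.2, 502.1]
eef_rot: [-3.141, -0.001, 2.344]
wrist_force: [0.1, -0.2, -1.8]
finger_gap: 22.9
finger_force: 55.0
```

>>> {"fn": "step_arm", "kwargs": {
  "increments": [
    [[0,0,0.074,-0.65,-0.55,0,1],[0,0,0.074,-0.68,-0.51,0,1],[0,0,0.074,-0.7,-0.47,0,1],[0,0,0.074,-0.73,-0.43,0,1],[0,0,0,0,0,0,1]]
  ]
}}

```text
clock: 5.9
eef_pos: [407.9, -262.0, 501.2]
eef_rot: [-3.14, -0.003, 2.109]
wrist_force: [0.5, 0.7, -1.7]
finger_gap: 22.5
finger_force: 55.0
```

>>> {"fn": "step_arm", "kwargs": {
  "increments": [
    [[0,0,0,0,0,0,1],[0,0,0,0,0,0,1]]
  ]
}}

```text
clock: 6.1
eef_pos: [408.0, -258.4, 502.8]
eef_rot: [-3.141, -0.001, 2.115]
wrist_force: [-0.0, 1.0, -1.7]
finger_gap: 22.8
finger_force: 55.0
```

Run:
```python
from h import *; import pickle
from cell import manip,optics
s=manip.read_state(); print(s["clock"],s["eef_pos"],s["eef_rot"],s["joints"])
w=optics.camera("wrist"); pickle.dump(w,open("w2.pkl","wb")); cv2.imwrite("pics/w2.png",w["frame"][:,:,::-1])
```

```text
6.1 [ 408.00355064 -258.43124222  502.79452835] [-3.14136555e+00 -9.55068277e-04  2.11503188e+00] [-6.40497118e-01  8.89524622e-02  1.54597145e+00  1.49537928e-04
  1.50763903e+00 -1.18474229e+00]
```

View pics/w2.png

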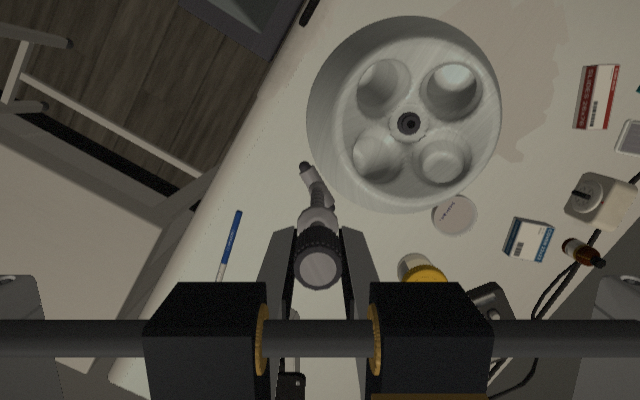

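The rotor screw is at (409,124), with bores at (383,83), (452,92), (375,158) and (443,160). Image right-down is +x, so (443,160), next to the dish at (454,215), is the bore nearest the back wall. I'll fit cylinder walls to the depth points.

Run:
```python
from h import *; import pickle
for n,w in (("wrist",pickle.load(open("w2.pkl","rb"))),("top",pickle.load(open("c0.pkl","rb"))["top"])):
    P=cloud(w).reshape(-1,3); P=P[~np.isnan(P[:,0])]
    near=np.hypot(P[:,0]-467,P[:,1]+165)
    rim=P[(near<90)&(P[:,2]>110)]; c=circ(rim[:,:2])
    print(n,"rim",c,rim[:,2].max(),"bench",np.median(P[(near>130)&(near<150)&(abs(P[:,2])<8),2]))
    z0=0
    B=P[(near<90)&(P[:,2]>42)&(P[:,2]<82)]
    def res(a,only=None):
        d=[]
        for k in range(4):
            t=a[2]+k*np.pi/2; e=np.array([np.cos(t),np.sin(t),0])
            m=np.array([a[0],a[1],98])+50*e; ax=np.array([0,0,np.cos(np.pi/6)])-e*.5
            q=B-m; d.append(np.abs(np.linalg.norm(np.cross(q,ax),axis=1)-25))
        return np.min(d,0)
    for y0 in (-.4,-.2,0,.2,.4):
        f=least_squares(lambda a:res([a[0],a[1],a[2]/50]),[c[0],c[1],y0*50],loss="soft_l1")
        print(y0,len(B),f.x[:2],f.x[2]/50,f.cost/len(B),np.median(res([f.x[0],f.x[1],f.x[2]/50])))
    sc=np.array([ray(w,409,124,91)]) if n=="wrist" else np.array([ray(w,404,231,91)]); print("screw",sc)
```

```text
wrist rim [ 461.45989769 -155.88690236   75.57748095] 428.1684548410782 bench 0.6664291767231134
-0.4 4768 [ 470.61580788 -163.58486256] -0.28393933562932694 2.8085464848258717 0.5014561523585535
-0.2 4768 [ 470.61580741 -163.58486234] -0.2839393368249484 2.808546484825852 0.5014561084387843
0 4768 [ 470.61580751 -163.5848623 ] -0.283939335579524 2.8085464848258486 0.5014560718961683
0.2 4768 [ 470.98444467 -132.46839206] 0.2126758128479146 7.603167975851428 6.249822255892452
0.4 4768 [ 462.11035497 -166.78639102] 0.5094238739184871 9.222433903588499 9.500162250374018
screw [[ 469.09605439 -164.26670514   91.        ]]
top rim [ 468.11571519 -163.48178475   80.1053529 ] 120.29813803150512 bench -0.6884883262209769
-0.4 1221 [ 468.66848303 -164.7995398 ] -0.28496435901602096 3.3748280384102203 1.1013278170232859
-0.2 1221 [ 468.66848588 -164.79953953] -0.28496443612928996 3.3748280384116787 1.1013270138032638
0 1221 [ 468.66848384 -164.79953561] -0.2849643916255593 3.3748280384086855 1.1013310169182553
0.2 1221 [ 466.63200636 -158.20170947] 0.5046186936816841 9.742342587265941 10.233430389060572
0.4 1221 [ 466.63290571 -158.20417714] 0.5046140775891458 9.742342589358152 10.235097572609199
screw [[ 468.74592045 -160.8842171    91.        ]]
```

```bash
cat >> h.py <<'E'
C=np.array([470.,-164.,98.]); Y=-.284
e=np.array([np.cos(Y),np.sin(Y),0]); M=C+50*e; A=np.array([0,0,np.sqrt(.75)])-.5*e
RT=R.align_vectors([-A,np.cross(A,[0,0,1])],[[0,0,-1],np.cross(A,[0,0,1])])[0]
RB=RT*down(2.115)   # tool in the bore before locking
E
python3 - <<'E'
from h import *; import pickle
from cell import manip
s=manip.read_state(); r=R.from_euler("xyz",s["eef_rot"])
P=cloud(pickle.load(open("w2.pkl","rb"))).reshape(-1,3); P=P[~np.isnan(P[:,0])]
q=r.inv().apply(P-s["eef_pos"]); q=q[(abs(q[:,0])<40)&(abs(q[:,1])<40)]
for a,b in ((163,167),(218,226),(228,240),(245,255),(265,275),(285,295),(305,330)):
    t=q[(q[:,2]>a)&(q[:,2]<b)]
    if len(t): print(a,len(t),np.median(t,0).round(1),t.min(0).round(1),t.max(0).round(1))
print(RB.as_matrix().round(3),M,A)
go(M+A*379,RB,13,1)
E
```

```text
163 1540 [2.600e+00 1.000e-01 1.663e+02] [-10.2 -23.1 163. ] [ 12.4  23.9 167. ]
218 720 [  6.9   0.  220.4] [ -4.4 -12.3 218. ] [ 13.6  12.9 225.5]
245 15 [  5.2  -0.  252.9] [  4.5  -2.8 250.6] [  5.6   3.5 254.7]
265 56 [  4.9  -0.  268.3] [ -0.6  -5.2 265. ] [  5.9   5.2 274.9]
285 38 [ 4.900e+00 -1.000e-01  2.882e+02] [  2.   -4.8 285. ] [  5.9   4.7 294.5]
305 594 [  8.8  -3.5 313.2] [-20.4 -15.7 305. ] [ 24.1  15.  321.5]
[[-0.423  0.769  0.48 ]
 [ 0.828  0.543 -0.14 ]
 [-0.368  0.338 -0.866]] [ 517.99711651 -178.00988246   98.        ] [-0.47997117  0.14009882  0.8660254 ]
[-0.035, -0.038, 0.0, 0.291, 0.015, 0.148, 1]
[-0.035, -0.038, 0.0, 0.295, 0.011, 0.14, 1]
[-0.035, -0.038, 0.0, 0.299, 0.007, 0.131, 1]
[-0.035, -0.038, 0.0, 0.303, 0.003, 0.122, 1]
[-0.035, -0.038, 0.0, 0.306, 0.0, 0.113, 1]
[-0.035, -0.038, 0.0, 0.31, -0.003, 0.104, 1]
[-0.035, -0.038, 0.0, 0.313, -0.005, 0.095, 1]
[-0.035, -0.038, 0.0, 0.315, -0.008, 0.085, 1]
[-0.035, -0.038, 0.0, 0.318, -0.01, 0.076, 1]
[-0.035, -0.038, 0.0, 0.32, -0.012, 0.066, 1]
[-0.035, -0.038, 0.0, 0.322, -0.014, 0.056, 1]
[-0.035, -0.038, 0.0, 0.323, -0.015, 0.046, 1]
[-0.035, -0.038, 0.0, 0.324, -0.016, 0.036, 1]
```

>>> {"fn": "step_arm", "kwargs": {
  "increments": [
    [[-0.035,-0.038,0,0.29,0.015,0.15,1],[-0.035,-0.038,0,0.295,0.01,0.14,1],[-0.035,-0.038,0,0.3,0.007,0.13,1],[-0.035,-0.038,0,0.3,0.003,0.12,1],[-0.035,-0.038,0,0.31,0,0.11,1]]
  ]
}}

```text
clock: 6.65
eef_pos: [380.0, -206.5, 473.8]
eef_rot: [3.002, 0.15, 2.105]
wrist_force: [0.4, -0.2, -1.6]
finger_gap: 22.7
finger_force: 55.0
```

>>> {"fn": "step_arm", "kwargs": {
  "increments": [
    [[-0.035,-0.038,0,0.31,-0.003,0.1,1],[-0.035,-0.038,0,0.31,-0.005,0.095,1],[-0.035,-0.038,0,0.315,-0.008,0.085,1],[-0.035,-0.038,0,0.32,-0.01,0.075,1],[-0.035,-0.038,0,0.32,-0.01,0.065,1]]
  ]
}}

```text
clock: 7.15
eef_pos: [352.3, -155.2, 444.3]
eef_rot: [2.857, 0.296, 2.073]
wrist_force: [1.1, -0.0, -1.7]
finger_gap: 22.7
finger_force: 55.0
```

>>> {"fn": "step_arm", "kwargs": {
  "increments": [
    [[-0.035,-0.038,0,0.32,-0.015,0.055,1],[-0.035,-0.038,0,0.32,-0.015,0.045,1],[-0.035,-0.038,0,0.32,-0.015,0.035,1],[0,0,0,0,0,0,1],[0,0,0,0,0,0,1]]
  ]
}}

```text
clock: 7.65
eef_pos: [336.4, -125.6, 427.3]
eef_rot: [2.766, 0.379, 2.043]
wrist_force: [-0.3, -0.5, -2.0]
finger_gap: 22.8
finger_force: 55.0
```

Run:
```python
from h import *; import pickle
from cell import manip,optics
s=manip.read_state(); print(s["clock"],s["joints"],s["wrist_force"])
go(M+A*379,RB,1,1)
w=optics.camera("wrist"); pickle.dump(w,open("w3.pkl","wb")); cv2.imwrite("pics/w3.png",w["frame"][:,:,::-1])
P=cloud(w).reshape(-1,3); P=P[~np.isnan(P[:,0])]; near=np.hypot(P[:,0]-470,P[:,1]+164)
B=P[(near<90)&(P[:,2]>42)&(P[:,2]<82)]
def res(a):
    d=[]
    for k in range(4):
        t=a[2]/50+k*np.pi/2; e=np.array([np.cos(t),np.sin(t),0]); m=np.array([a[0],a[1],98])+50*e; ax=np.array([0,0,.866])-e*.5
        d.append(np.abs(np.linalg.norm(np.cross(B-m,ax),axis=1)-25))
    return np.min(d,0)
f=least_squares(res,[470,-164,-.284*50],loss="soft_l1"); print(len(B),f.x[:2],f.x[2]/50,np.median(res(f.x)),"bench",np.median(P[(near>130)&(near<150)&(abs(P[:,2])<8),2]))
```

```text
7.65 [-0.47901005 -0.2495207   2.05356682  0.13434933  0.82354673 -1.08912722] [-0.26367429 -0.52091596 -2.02225448]
[0.004, 0.002, 0.0, 0.027, -0.006, 0.017, 1]
5522 [ 470.46772824 -163.26081408] -0.28411957972349544 0.5948844225561061 bench 0.937877351661939
```

View pics/w3.png

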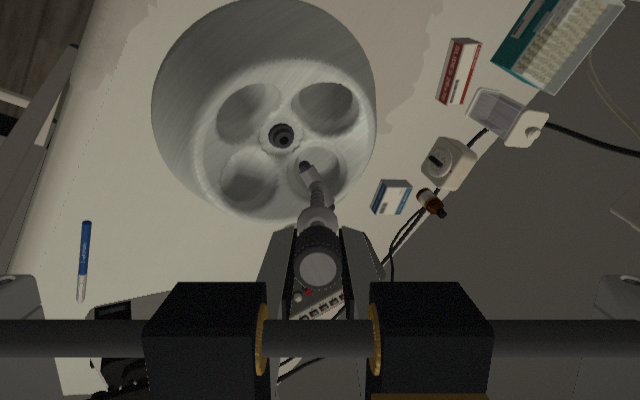

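The gauge head hangs over the +x bore at (318,175), and the refit agrees to within 1 mm. I'll push it in along the tool z axis.

>>> {"fn": "step_arm", "kwargs": {
  "increments": [
    [[0.004,0.002,0,0.03,0.005,0.5,1],[0,0,0,0,0,0.4,1],[0,0,0,0,0,0.2,1],[0,0,0,0,0,0,1]]
  ],
  "newtons": 60
}}

```text
clock: 8.1
eef_pos: [357.6, -131.3, 387.9]
eef_rot: [2.771, 0.376, 2.042]
wrist_force: [0.3, 0.9, -1.6]
finger_gap: 22.7
finger_force: 60.0
```

```bash
cat > st.py <<'E'
from h import *; import sys
from cell import manip
M=M+np.array([.3,.4,0])
s=manip.read_state(); r=R.from_euler("xyz",s["eef_rot"]); p=s["eef_pos"]+r.apply([0,0,318.9])-M
print(s["clock"],"depth",-p@A,"lateral tool",r.inv().apply(p-p@A*A),"tilt",np.degrees(np.arccos(-r.as_matrix()[:,2]@A)))
print("F tool",r.inv().apply(s["wrist_force"]),"M tool",r.inv().apply(s["moment"]),s["joints"].round(2),s["finger_gap"])
E
python3 st.py
```

```text
8.1 depth -15.820033364329078 lateral tool [-0.22003435 -0.78534163  0.00105145] tilt 0.0978616884811769
F tool [1.2359562  0.21143096 1.38160589] M tool [ 0.34008454  0.42435251 -0.06295126] [-0.46 -0.15  2.07  0.14  0.71 -1.09] 22.699413344322195
```

>>> {"fn": "step_arm", "kwargs": {
  "increments": [
    [[0,0,0,0.005,0.02,0.15,1],[0,0,0,0,0,0.15,1],[0,0,0,0,0,0.15,1],[0,0,0,0,0,0.15,1],[0,0,0,0,0,0.1,1]]
  ]
}}

```text
clock: 8.6
eef_pos: [371.5, -134.4, 364.4]
eef_rot: [2.769, 0.378, 2.041]
wrist_force: [-1.4, 0.5, 1.8]
finger_gap: 22.9
finger_force: 60.0
```

>>> {"fn": "step_arm", "kwargs": {
  "increments": [
    [[0,0,0,0,0,0.1,1],[0,0,0,0,0,0.1,1],[0,0,0,0,0,0.1,1]]
  ]
}}

```text
clock: 8.9
eef_pos: [377.2, -136.1, 354.0]
eef_rot: [2.769, 0.378, 2.042]
wrist_force: [-2.1, -0.2, 1.9]
finger_gap: 22.3
finger_force: 60.0
```

```bash
python3 st.py
```

```text
8.9 depth 23.676271635073963 lateral tool [-0.62001263  0.61565161  0.00079564] tilt 0.07639319647180273
F tool [ 0.0116529  -1.12048164 -2.59614834] M tool [ 0.33201655  0.26276243 -0.02786544] [-0.45 -0.05  2.07  0.14  0.61 -1.09] 22.34903494398991
```

>>> {"fn": "step_arm", "kwargs": {
  "increments": [
    [[0,0,0,0.008,-0.008,0.1,1],[0,0,0,0,0,0.1,1],[0,0,0,0,0,0.1,1],[0,0,0,0,0,0.04,1],[0,0,0,0,0,0,1]]
  ]
}}

```text
clock: 9.4
eef_pos: [383.2, -137.9, 341.7]
eef_rot: [2.769, 0.377, 2.042]
wrist_force: [1.0, -1.8, -2.8]
finger_gap: 22.5
finger_force: 60.0
```

```bash
python3 st.py
```

```text
9.4 depth 37.44464715605398 lateral tool [ 4.24642046e-02 -4.74054857e-02  2.60099970e-06] tilt 0.04976156749947937
F tool [-0.85925205 -1.10437584  3.12043797] M tool [ 0.21330889 -0.13231069  0.00424455] [-0.45 -0.02  2.07  0.15  0.58 -1.1 ] 22.542053686176722
```

>>> {"fn": "step_arm", "kwargs": {
  "increments": [
    [[0,0,0.15,0,0,0,1],[0,0,0.15,0,0,0,1],[0,0,0.15,0,0,0,1],[0,0,0.15,0,0,0,1],[0,0,0.15,0,0,0,1]]
  ]
}}

```text
clock: 9.9
eef_pos: [383.1, -137.9, 342.0]
eef_rot: [2.63, 0.117, 1.489]
wrist_force: [2.3, -0.8, -3.2]
finger_gap: 22.5
finger_force: 60.0
```

```bash
python3 st.py
```

```text
9.9 depth 37.14817654168604 lateral tool [-4.68344133e-02  5.16004268e-02  5.62174387e-05] tilt 0.05996449387793441
F tool [-0.18712013  0.45459545  4.0130507 ] M tool [ 0.12349737 -0.26536012 -0.08661931] [-0.45 -0.02  2.07  0.15  0.58 -0.5 ] 22.509281108657834
```

Moment about z is rising as expected, so I'll continue.

>>> {"fn": "step_arm", "kwargs": {
  "increments": [
    [[0,0,0.15,0,0,0,1],[0,0,0.15,0,0,0,1],[0,0,0.15,0,0,0,1],[0,0,0.15,0,0,0,1],[0,0,0.15,0,0,0,1]]
  ]
}}

```text
clock: 10.4
eef_pos: [383.1, -137.9, 342.0]
eef_rot: [2.645, -0.174, 0.975]
wrist_force: [0.3, -2.1, -2.9]
finger_gap: 22.5
finger_force: 60.0
```

```bash
python3 st.py
```

```text
10.4 depth 37.119312995530116 lateral tool [-0.07857776  0.19004598  0.00023685] tilt 0.07154598003093217
F tool [-2.05778413  0.06475004  2.93988289] M tool [-0.10407803 -0.56693672 -0.04284698] [-0.45 -0.02  2.07  0.15  0.58  0.09] 22.486584780329625
```

>>> {"fn": "step_arm", "kwargs": {
  "increments": [
    [[0,0,0.15,0,0,0,1],[0,0,0.15,0,0,0,1],[0,0,0.15,0,0,0,1],[0,0,0.15,0,0,0,1],[0,0,0,0,0,0,1]]
  ]
}}

```text
clock: 10.9
eef_pos: [383.1, -137.9, 342.2]
eef_rot: [2.767, -0.376, 0.535]
wrist_force: [-0.3, -1.2, 0.2]
finger_gap: 22.5
finger_force: 60.0
```

```bash
python3 st.py
python3 - <<'E'
from h import *; import pickle
from cell import optics,manip
s=manip.read_state(); r=R.from_euler("xyz",s["eef_rot"]); print("turned",np.degrees((RB.inv()*r).as_rotvec()))
w=optics.camera("wrist"); pickle.dump(w,open("w4.pkl","wb")); cv2.imwrite("pics/w4.png",cv2.resize(w["frame"][60:300,200:440,::-1],None,fx=2.4,fy=2.4))
E
```

```text
10.9 depth 36.975579188023616 lateral tool [0.14243844 0.29928251 0.00036411] tilt 0.0764252984359551
F tool [-0.75661421  1.00947221 -0.15984635] M tool [-0.15176563 -0.59508881 -0.05011636] [-0.45 -0.02  2.07  0.15  0.58  0.56] 22.51876418623211
turned [-4.74673408e-02 -7.15509432e-02  9.46677103e+01]
```

View pics/w4.png

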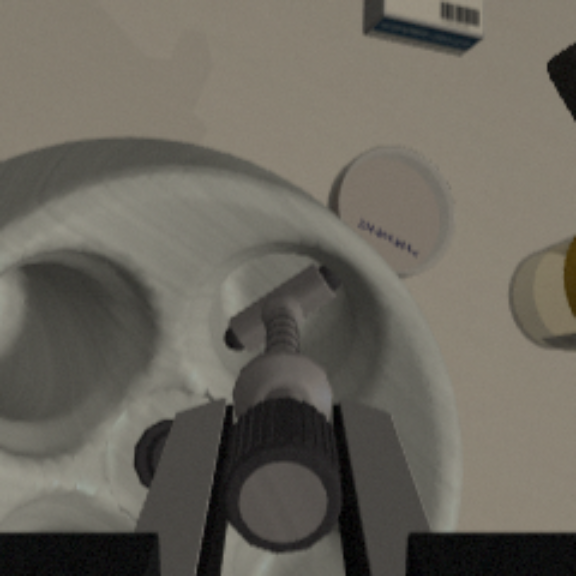

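Run:
```python
from h import *; import pickle
from cell import manip
s=manip.read_state(); r=R.from_euler("xyz",s["eef_rot"])
w=pickle.load(open("w4.pkl","rb"));K=w["mtx"];T=w["cam_to_world"]
def pt(u,v):
    d=r.inv().apply(T[:3,:3]@np.linalg.solve(K,[u,v,1.])); o=r.inv().apply(T[:3,3]-s["eef_pos"]); return o+d*(318.9-o[2])/d[2]
a,b=pt(200+234/2.4,60+337/2.4),pt(200+330/2.4,60+279/2.4); print(a,b,np.degrees(np.arctan2(*(b-a)[[1,0]])),"expect",158.6-94.7,"length",np.linalg.norm(b-a))
```

```text
[-11.24606128 -18.10255679 318.9       ] [ 10.61138994  17.22195276 318.9       ] 58.25236754867106 expect 63.89999999999999 length 41.53997049163627
```

The head is at crop (232,337)–(330,279) inside the bore. It stayed put while the tool turned about 95°, so the knob did turn against the handle. I'll add 8° for margin and then draw it straight out.

>>> {"fn": "step_arm", "kwargs": {
  "increments": [
    [[0,0,0.09,0,0,0,1],[0,0,0.09,0,0,0,1],[0,0,0,0,0,0,1],[0,0,0,0,0,-0.05,1],[0,0,0,0,0,-0.1,1]]
  ]
}}

```text
clock: 11.45
eef_pos: [380.2, -136.9, 347.0]
eef_rot: [2.822, -0.422, 0.395]
wrist_force: [3.4, -0.7, -5.8]
finger_gap: 22.4
finger_force: 60.0
```

```bash
python3 st.py
```

```text
11.45 depth 31.24377338864141 lateral tool [-1.95973430e-01 -3.20440922e-01  6.19727215e-05] tilt 0.044121343369507515
F tool [ 0.21161513 -0.15180742  6.78087132] M tool [-0.1220349  -0.26262686 -0.01990759] [-0.45 -0.04  2.07  0.15  0.6   0.69] 22.368403202708883
```

>>> {"fn": "step_arm", "kwargs": {
  "increments": [
    [[0,0,0,0,0,-0.15,1],[0,0,0,0,0,-0.2,1],[0,0,0,0,0,-0.2,1],[0,0,0,0,0,-0.2,1],[0,0,0,0,0,-0.2,1]]
  ]
}}

```text
clock: 11.95
eef_pos: [361.6, -131.5, 381.0]
eef_rot: [2.822, -0.423, 0.392]
wrist_force: [-0.6, -0.8, -1.6]
finger_gap: 22.4
finger_force: 60.0
```

>>> {"fn": "step_arm", "kwargs": {
  "increments": [
    [[0,0,0,0,0,-0.3,1],[0,0,0,0,0,-0.5,1],[0,0,0,0,0,-0.5,1],[0,0,0,0,0,-0.5,1],[0,0,0,0,0,-0.2,1]]
  ]
}}

```text
clock: 12.45
eef_pos: [322.7, -120.0, 451.4]
eef_rot: [2.82, -0.425, 0.393]
wrist_force: [-0.6, -0.1, -2.7]
finger_gap: 22.6
finger_force: 60.0
```

```bash
python3 st.py
python3 - <<'E'
from h import *; import pickle
from cell import optics
w=optics.camera("wrist"); pickle.dump(w,open("w5.pkl","wb")); cv2.imwrite("pics/w5.png",cv2.resize(w["frame"][100:300,200:440,::-1],None,fx=3,fy=3))
E
```

```text
12.45 depth -89.06847745068897 lateral tool [0.99963476 0.67390969 0.00398405] tilt 0.20769499842491188
F tool [-1.5843723  -0.8524886   2.04233823] M tool [ 0.32683078 -0.51064296 -0.01615121] [-0.48 -0.31  2.04  0.13  0.89  0.71] 22.649974439092347
```

View pics/w5.png

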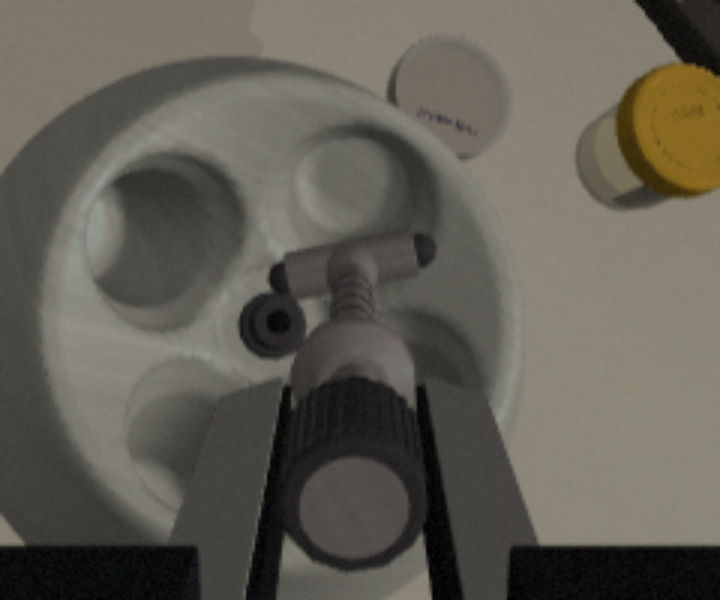

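The plungers are still out at about the bore size, with tips at crop (271,279) and (437,247). I'll measure them and plan the return.

Run:
```python
from h import *; import pickle
from cell import manip
s=manip.read_state(); r=R.from_euler("xyz",s["eef_rot"])
w=pickle.load(open("w5.pkl","rb"));K=w["mtx"];T=w["cam_to_world"]
def pt(u,v):
    d=r.inv().apply(T[:3,:3]@np.linalg.solve(K,[u,v,1.])); o=r.inv().apply(T[:3,3]-s["eef_pos"]); return o+d*(318.9-o[2])/d[2]
a,b=pt(200+271/3,100+279/3),pt(200+437/3,100+247/3); g=np.degrees(np.arctan2(*(b-a)[[1,0]])); print(a,b,g,np.linalg.norm(b-a))
# tool yaw at the stand so that plungers lie along the slot (9.1 deg): tool-frame angle g = 158.6 at yaw 2.928
yaw=2.928-np.radians(158.6-g); print("yaw",yaw)
sd=np.array([np.cos(np.radians(9.1)),np.sin(np.radians(9.1)),0])
P1=np.array([453.9,227,376.])-75*sd; P1[2]=505
print(P1); go(P1,down(yaw),16,1)
```

```text
[ -4.68268982 -24.53120971 318.9       ] [  5.03327314  24.16104129 318.9       ] 78.71551262846943 49.65214238593058
yaw 1.5337526740989609
[379.84396449 215.13814496 505.        ]
[0.042, -0.016, -0.094, 0.292, -0.439, -0.104, 1]
[0.042, -0.016, -0.094, 0.323, -0.42, -0.093, 1]
[0.042, -0.016, -0.094, 0.352, -0.398, -0.084, 1]
[0.042, -0.016, -0.094, 0.379, -0.373, -0.076, 1]
[0.042, -0.016, -0.094, 0.405, -0.347, -0.069, 1]
[0.042, -0.016, -0.094, 0.429, -0.318, -0.063, 1]
[0.042, -0.016, -0.094, 0.451, -0.288, -0.058, 1]
[0.042, -0.016, -0.094, 0.47, -0.256, -0.055, 1]
[0.042, -0.016, -0.094, 0.487, -0.222, -0.053, 1]
[0.042, -0.016, -0.094, 0.501, -0.187, -0.052, 1]
[0.042, -0.016, -0.094, 0.513, -0.152, -0.053, 1]
[0.042, -0.016, -0.094, 0.522, -0.115, -0.055, 1]
[0.042, -0.016, -0.094, 0.529, -0.078, -0.058, 1]
[0.042, -0.016, -0.094, 0.533, -0.041, -0.063, 1]
[0.042, -0.016, -0.094, 0.533, -0.004, -0.068, 1]
[0.042, -0.016, -0.094, 0.531, 0.033, -0.075, 1]
```

Run:
```python
from h import *; import pickle
from cell import manip,optics
# camera-in-tool transform from the present state (arm at rest)
s=manip.read_state(); r=R.from_euler("xyz",s["eef_rot"])
w=optics.camera("wrist"); pickle.dump(w,open("w6.pkl","wb")); T=w["cam_to_world"]; o=r.inv().apply(T[:3,3]-s["eef_pos"]); Rc=r.inv().as_matrix()@T[:3,:3]; K=w["mtx"]
for n in ("w2","w3","w4","w5","w6"):
    f=pickle.load(open(n+".pkl","rb")); D=f["range_z"]; v,u=np.mgrid[:400,:640]
    q=np.stack([(u-K[0,2])*D/K[0,0],(v-K[1,2])*D/K[1,1],D],-1)@Rc.T+o
    m=(D>0)&(abs(q[...,2]-316)<11)&(np.hypot(q[...,0],q[...,1])<30); m[225:]=0
    t=q[m][:,:2]; g=f["frame"][m].mean(1)
    uu,S,vt=np.linalg.svd(t-t.mean(0),full_matrices=False); pr=(t-t.mean(0))@vt[0]
    print(n,len(t),t.mean(0).round(1),"angle",np.degrees(np.arctan2(vt[0][1],vt[0][0]))%180,"extent",np.ptp(pr),"width",np.ptp((t-t.mean(0))@vt[1]))
print(o)
```

```text
w2 585 [ 6.6 -2.4] angle 143.76045104645308 extent 51.798957985881415 width 15.92699897499272
w3 595 [ 6.8 -2.3] angle 143.86852219321074 extent 51.410415922015716 width 15.973100127766298
w4 912 [-2.1 -0.3] angle 69.80441010675584 extent 49.82943127174036 width 37.48169050213758
w5 678 [ 2.2 -0.9] angle 78.15322957195922 extent 49.35029998793906 width 14.145916705642449
w6 677 [ 2.2 -0.8] angle 78.12376219135905 extent 49.526623297558345 width 14.371163314589358
[77.15264501 -0.65817872 19.38871876]
```

The angle readings differ, but the tips sit at about 49.6 mm against 53 mm free, so they are held. I'll carry it back and re-measure on the way.

>>> {"fn": "step_arm", "kwargs": {
  "increments": [
    [[0.042,-0.016,-0.094,0.29,-0.44,-0.1,1],[0.042,-0.016,-0.094,0.32,-0.42,-0.09,1],[0.042,-0.016,-0.094,0.35,-0.4,-0.08,1],[0.042,-0.016,-0.094,0.38,-0.37,-0.08,1],[0.042,-0.016,-0.094,0.41,-0.35,-0.07,1]]
  ]
}}

```text
clock: 13.05
eef_pos: [341.8, -14.7, 465.3]
eef_rot: [2.872, -0.252, 0.749]
wrist_force: [-0.3, -0.9, -1.7]
finger_gap: 22.7
finger_force: 60.0
```

>>> {"fn": "step_arm", "kwargs": {
  "increments": [
    [[0.042,-0.016,-0.094,0.43,-0.32,-0.06,1],[0.042,-0.016,-0.094,0.45,-0.29,-0.06,1],[0.042,-0.016,-0.094,0.47,-0.26,-0.06,1],[0.042,-0.016,-0.094,0.49,-0.22,-0.05,1],[0.042,-0.016,-0.094,0.5,-0.19,-0.05,1]]
  ]
}}

```text
clock: 13.55
eef_pos: [359.7, 90.5, 481.8]
eef_rot: [2.974, -0.109, 1.101]
wrist_force: [0.0, -0.7, -2.4]
finger_gap: 22.7
finger_force: 60.0
```

>>> {"fn": "step_arm", "kwargs": {
  "increments": [
    [[0.042,-0.016,-0.094,0.51,-0.15,-0.05,1],[0.042,-0.016,-0.094,0.52,-0.12,-0.06,1],[0.042,-0.016,-0.094,0.53,-0.08,-0.06,1],[0.042,-0.016,-0.094,0.53,-0.04,-0.06,1],[0.042,-0.016,-0.094,0.53,0,-0.07,1]]
  ]
}}

```text
clock: 14.05
eef_pos: [377.5, 195.0, 498.2]
eef_rot: [3.119, -0.01, 1.463]
wrist_force: [-0.1, 0.4, -1.6]
finger_gap: 22.5
finger_force: 60.0
```

>>> {"fn": "step_arm", "kwargs": {
  "increments": [
    [[0.042,-0.016,-0.094,0.53,0.03,-0.08,1],[0,0,0,0,0,0,1],[0,0,0,0,0,0,1]]
  ]
}}

```text
clock: 14.35
eef_pos: [380.8, 214.9, 501.6]
eef_rot: [-3.133, 0.003, 1.533]
wrist_force: [-0.3, -0.8, -1.4]
finger_gap: 22.8
finger_force: 60.0
```

```bash
cat > ang.py <<'E'
from h import *; import pickle
from cell import manip,optics
s=manip.read_state(); r=R.from_euler("xyz",s["eef_rot"])
w=optics.camera("wrist"); T=w["cam_to_world"]; o=r.inv().apply(T[:3,3]-s["eef_pos"]); Rc=r.inv().as_matrix()@T[:3,:3]; K=w["mtx"]
D=w["range_z"]; v,u=np.mgrid[:400,:640]
q=np.stack([(u-K[0,2])*D/K[0,0],(v-K[1,2])*D/K[1,1],D],-1)@Rc.T+o
def ck(a,b,rm): 
    m=(D>0)&(q[...,2]>a)&(q[...,2]<b)&(np.hypot(q[...,0],q[...,1])<rm); m[228:]=0; return q[m]
t=ck(305,327,30)[:,:2]; uu,S,vt=np.linalg.svd(t-t.mean(0),full_matrices=False)
print("head",np.degrees(np.arctan2(vt[0][1],vt[0][0]))%180,"extent",np.ptp(t@vt[0]),len(t))
for a,b in ((245,258),(265,275),(285,295)):
    h=ck(a,b,12); print(a,len(h),np.median(h,0).round(1) if len(h) else "")
E
python3 ang.py
python3 - <<'E'
from h import *
from cell import manip
s=manip.read_state(); print(s["clock"],s["eef_pos"],s["eef_rot"],s["joints"])
sd=np.array([np.cos(np.radians(9.1)),np.sin(np.radians(9.1)),0])
P1=np.array([453.9,227,376.])-75*sd
go(P1,down(1.534),1,1); print("slot dir in tool",down(1.534).inv().apply(sd))
E
```

```text
head 78.87282981549457 extent 49.55429941526799 678
245 32 [5.400e+00 1.000e-01 2.554e+02]
265 54 [  5.1  -0.3 268.1]
285 42 [  5.   -0.3 288.6]
14.4 [380.73285179 214.4660377  501.8800819 ] [-3.13325299e+00  2.27952565e-03  1.53196938e+00] [ 0.42885786 -0.01771629  1.65833622  0.00172824  1.50944457  0.46758104]
[-0.011, 0.003, -0.003, 0.023, 0.003, 3.147, 1]
slot dir in tool [1.94376011e-01 9.80927095e-01 1.20128923e-16]
```

Size is stable at 49.6 mm and the head direction hasn't changed. I'll lower to fork approach height.

>>> {"fn": "step_arm", "kwargs": {
  "increments": [
    [[-0.011,0.003,0,0.02,0,0.7,1],[0,0,0,0,0,0.8,1],[0,0,0,0,0,0.8,1],[0,0,0,0,0,0.7,1],[0,0,0,0,0,0.1,1]]
  ]
}}

```text
clock: 14.9
eef_pos: [380.0, 214.6, 375.9]
eef_rot: [-3.138, 0.002, 1.531]
wrist_force: [-0.4, 0.5, -1.9]
finger_gap: 22.4
finger_force: 60.0
```

>>> {"fn": "step_arm", "kwargs": {
  "increments": [
    [[0,0,0,0,0,0,1],[0,0,0,0,0,0,1]]
  ]
}}

```text
clock: 15.1
eef_pos: [380.7, 215.4, 380.1]
eef_rot: [3.139, -0.001, 1.533]
wrist_force: [1.0, 0.1, -2.1]
finger_gap: 22.6
finger_force: 60.0
```

```bash
python3 ang.py
python3 - <<'E'
from h import *
from cell import manip
s=manip.read_state(); print(s["clock"],s["eef_pos"],s["eef_rot"])
sd=np.array([np.cos(np.radians(9.1)),np.sin(np.radians(9.1)),0])
go(np.array([453.9,227,376.])-30*sd,down(1.534),3,1);go(np.array([453.9,227,376.]),down(1.534),1,1)
E
```

```text
head 78.70763907894062 extent 49.88243197473661 679
245 31 [ 5.300e+00 -2.000e-01  2.546e+02]
265 56 [ 4.900e+00 -2.000e-01  2.683e+02]
285 43 [ 5.200e+00 -2.000e-01  2.881e+02]
15.15 [380.67044848 215.44497481 380.12967282] [ 3.13871574e+00 -1.54801414e-03  1.53278828e+00]
[0.001, -0.001, -0.001, 0.07, 0.361, 0.036, 1]
[0.001, -0.001, -0.001, 0.07, 0.361, 0.035, 1]
[0.001, -0.001, -0.001, 0.07, 0.361, 0.035, 1]
[0.004, -0.002, -0.002, 0.358, 1.818, 0.109, 1]
```

>>> {"fn": "step_arm", "kwargs": {
  "increments": [
    [[0,0,0,0.07,0.36,0.04,1],[0,0,0,0.07,0.36,0.04,1],[0,0,0,0.07,0.36,0.03,1],[0,0,0,0.07,0.36,0,1],[0,0,0,0.07,0.36,0,1]]
  ]
}}

```text
clock: 15.65
eef_pos: [453.6, 226.9, 375.5]
eef_rot: [3.139, -0.001, 1.533]
wrist_force: [0.6, -0.1, -1.2]
finger_gap: 22.9
finger_force: 60.0
```

>>> {"fn": "step_arm", "kwargs": {
  "increments": [
    [[0,0,0,0,0,0,1],[0,0,0,0,0,0,1]]
  ]
}}

```text
clock: 15.85
eef_pos: [452.7, 226.8, 374.8]
eef_rot: [3.14, -0.001, 1.533]
wrist_force: [0.8, 0.8, -2.1]
finger_gap: 22.6
finger_force: 60.0
```

Run:
```python
from h import *
from cell import manip
s=manip.read_state(); print(s["clock"],s["eef_pos"],s["eef_rot"],s["wrist_force"])
go(np.array([453.9,227,364.]),down(1.534),1,1)
```

```text
15.85 [452.72485245 226.75848366 374.80470861] [ 3.14047666e+00 -7.04952779e-04  1.53302610e+00] [ 0.78462309  0.75198605 -2.1314107 ]
[0.001, -0.001, -0.001, 0.007, 0.029, 0.27, 1]
```

Now I'll lower gently and watch the force.

>>> {"fn": "step_arm", "kwargs": {
  "increments": [
    [[0,0,0,0.005,0.025,0.08,1],[0,0,0,0,0,0.07,1],[0,0,0,0,0,0.06,1],[0,0,0,0,0,0.04,1],[0,0,0,0,0,0,1]]
  ]
}}

```text
clock: 16.35
eef_pos: [453.9, 227.0, 364.2]
eef_rot: [3.141, -0.0, 1.533]
wrist_force: [-0.3, -0.8, -2.3]
finger_gap: 22.7
finger_force: 60.0
```

>>> {"fn": "step_arm", "kwargs": {
  "increments": [
    [[0,0,0,0,0,0.015,1],[0,0,0,0,0,0,1]]
  ]
}}

```text
clock: 16.55
eef_pos: [453.9, 227.0, 363.9]
eef_rot: [3.141, -0.001, 1.533]
wrist_force: [-0.4, 0.7, 1.6]
finger_gap: 22.5
finger_force: 60.0
```

>>> {"fn": "step_arm", "kwargs": {
  "increments": [
    [[0,0,0,0,0,0,0.3],[0,0,0,0,0,0,0.1],[0,0,0,0,0,0,0],[0,0,0,0,0,0,0],[0,0,0,0,0,0,0]]
  ]
}}

```text
clock: 17.05
eef_pos: [454.0, 227.0, 363.7]
eef_rot: [3.141, -0.0, 1.533]
wrist_force: [-0.5, 0.1, 0.2]
finger_gap: 47.0
finger_force: 0.0
```

>>> {"fn": "step_arm", "kwargs": {
  "increments": [
    [[0,0,0,0,0,-0.3,0],[0,0,0,0,0,-0.5,0],[0,0,0,0,0,-0.8,0],[0,0,0,0,0,-0.8,0],[0,0,0,0,0,0,0]]
  ]
}}

```text
clock: 17.55
eef_pos: [453.7, 226.9, 464.7]
eef_rot: [3.134, -0.003, 1.533]
wrist_force: [0.8, -0.5, -0.5]
finger_gap: 46.9
finger_force: 0.0
```

Run:
```python
from h import *
from cell import manip,optics
s=manip.read_state(); print(s["clock"],s["eef_pos"])
w=optics.camera("wrist"); P=cloud(w)
S=P.reshape(-1,3); S=S[np.hypot(S[:,0]-454,S[:,1]-227)<45]
t=S[(S[:,2]>192)&(S[:,2]<204)]; print("knobtop",len(t),np.median(t[:,2]),cv2.minEnclosingCircle(t[:,:2].astype(np.float32)))
c=optics.camera("side")
a=cv2.resize(c["frame"][130:230,220:330,::-1],None,fx=5,fy=5,interpolation=cv2.INTER_CUBIC)
b=cv2.resize(w["frame"][80:280,270:390,::-1],None,fx=2.1,fy=2.1)
im=np.zeros((500,800,3),np.uint8); im[:,:548]=a[:,:548]; im[:420,548:800]=b[:420,:252]
cv2.imwrite("pics/end.png",im)
```

```text
17.55 [453.69032202 226.89418341 464.68757848]
knobtop 800 197.5806514684503 ((454.03460693359375, 228.08978271484375), 12.321063041687012)
```

View pics/end.png

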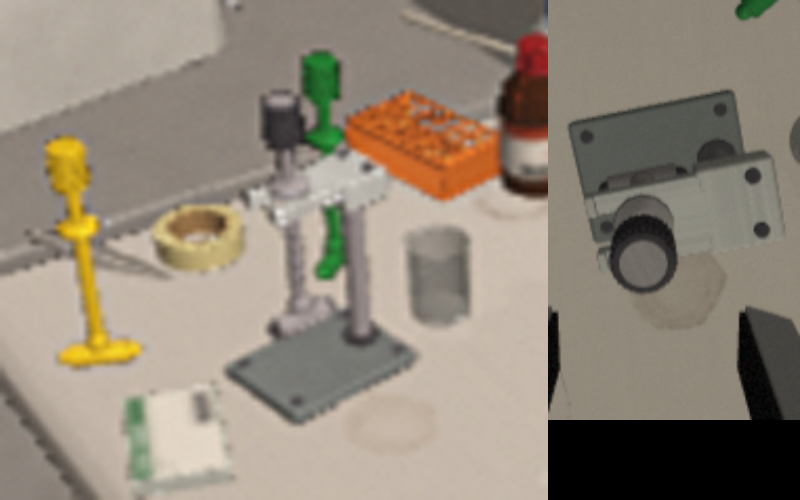

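The gauge hangs upright by its collar in the fork, with the knob at crop (283,120) and its top at z 197.6, the same height as at the start. The beaker and tissue stand where they were, and the robot is clear, so I'll hand it in.

```bash
python3 -c "
from cell import workorder
print(workorder.sign_off())"
```

```text
the job is handed in; nothing more can be done
None
```

The gauge was pushed about 37 mm down the bore nearest the back wall, locked there and hung back upright in its fork, with the plungers holding at about 50 mm when last measured just before hanging; the knob lock may be only just past the 75–85 degrees needed (roughly 66 to 80 by my readings), and the job is handed in.

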